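Gauge two blown tumblers and sort them

TASK

Take the two amber glass tumblers that stand loose on the bench one at a time: slide each one upright and gently into the stepped slot gauge, from its open landing end, until it stops or has run well into the narrow no-go slot, and put it where it belongs before you take the other. A tumbler that enters the wide go slot and is stopped by the no-go step is to stand upright near the middle of the round wooden board; one that will not enter the go slot, or that also enters the no-go slot, is to stand upright in the rectangular steel scrap tray, beside the reject that is there already and stays there. Do not drop or knock over the glass, and leave the other tools where they are.

Things in the scene. Friction and masses are not known exactly. Their poses are not given: they have to be found in the camera images.
- glass_a_mid (a point): one of three straight-sided amber glass tumblers that look alike, 100 mm tall, solid foot up to 34 mm, open at the top, wall 4 mm, 0.15 to 0.5 kg; its outer diameter lies between 45 and 63 mm and is to be found with the gauge; two stand on the bench, the third, a reject, already in the scrap tray; point at its centre, 50 mm above its underside, z up when it stands
- glass_b_mid (a point): one of three straight-sided amber glass tumblers that look alike, 100 mm tall, solid foot up to 34 mm, open at the top, wall 4 mm, 0.15 to 0.5 kg; its outer diameter lies between 45 and 63 mm and is to be found with the gauge; two stand on the bench, the third, a reject, already in the scrap tray; point at its centre, 50 mm above its underside, z up when it stands
- glass_c_mid (a point): one of three straight-sided amber glass tumblers that look alike, 100 mm tall, solid foot up to 34 mm, open at the top, wall 4 mm, 0.15 to 0.5 kg; its outer diameter lies between 45 and 63 mm and is to be found with the gauge; two stand on the bench, the third, a reject, already in the scrap tray; point at its centre, 50 mm above its underside, z up when it stands
- gauge: stepped slot gauge, fixed: steel plate 210 (x) x 130 mm (y), 8 mm thick, with two rows of aluminium jaws on it, tops 36 mm above the bench. Origin: centre of the plate's underside; x runs along the slot from the open landing end to the no-go end, y across, z up. Slots centred on y = 0. Landing (bare plate): x -105 to -35 mm
- go_mouth (a point): middle of the entrance of the go slot, on the top face of the plate (gauge x = -35 mm). The go slot is 58 mm wide and runs from here to gauge x = +30 mm
- nogo_step (a point): middle of the step where the slot narrows, on the top face of the plate (gauge x = +30 mm). The no-go slot is 50 mm wide and runs from here to gauge x = +105 mm, where it is open
- board: round flat wooden board for accepted glass, 132 mm across, 15 mm high, fixed; origin at the centre of its underside
- tray: rectangular open steel scrap tray, 200 mm (its x) by 120 mm (its y) outside, 25 mm high, walls 4 mm, floor under 1 mm thick (glass in it stands at bench level), fixed; origin at the centre of its underside; one reject stands in it, towards one end of its x, with room for another at the other end
- mould: steel optic mould, round, 92 mm across, 70 mm high; origin at the centre of its underside; loose, not part of the job, leave it where it is
- wood_block: wooden shaping cup 96 mm across, 55 mm high, with a level handle reaching 190 mm along its x at up to 53 mm height; origin under the cup; loose, not part of the job, leave it where it is
- jacks: glassworker's jacks lying flat, 215 mm long along x, 12 mm high; origin near its middle; loose, not part of the job, leave it where it is
- brush: hand brush lying flat along x; origin near its middle; loose, not part of the job, leave it where it is
- frit_jar: lidded glass jar, 72 mm across, 100 mm high; origin at the centre of its underside; loose, not part of the job, leave it where it is
- cork_pad: round cork pad, 100 mm across, 20 mm high; origin at the centre of its underside; loose, not part of the job, leave it where it is
There are look-alikes about, which are no part of the job. What is shaped like the part that bears glass_a_mid but black, blue or turquoise is not meant.

How it is judged:
By the outcome, as a careful person would: the job done as asked, in the order asked, and still so for the second after the job is handed in, with the robot touching nothing.
It also fails if it takes over 67 s, if anything falls off the work surface, if the arm or the gripper's body presses on something with over 40 N, if the wrist force passes 120 N, or if a joint passes its speed limit or range.

ROBOT

A 6-joint arm with a two-finger parallel gripper is mounted at the origin on the work surface. World frame = base frame: x ahead of the robot, y to its left, z up, the work surface at z = 0. Lengths are in m, angles in rad, forces in N, time in s.
With the tool pointing down it reaches from about 0.35 to 0.775 m from the base axis. Payload 5.5 kg.
Tool frame: the origin (TCP) lies at the very end of the fingers, on their centre line; the grasp point (between the pads) lies 19 mm behind it; z points along the fingers, y is the direction in which the jaws open and shut (so a half turn about z gives the same grasp; the last joint's range is limited). The gripper opens to 85 mm and grips with 20 to 120 N. Pads are 22 mm wide; open, the fingers measure 114 mm over their backs; the gripper's body (76 mm by 85 mm) begins 54 mm behind the grasp point. The pads swing forward as they close: fully open they stand 13 mm farther back than shut.
Start: joints at [-1.367, 0.313, 0.046, 1.304, 0, 1.431], TCP at [0.194, -0.541, 0.231] pointing down, gripper open.
Joint ranges: [-2.76, 2.76], [-0.86, 1.69], [-1.03, 1.26], [-2.2, 2.34], [-1.47, 1.5], [-3.14, 3.14]. Speed limits (rad/s): [2.57, 2.57, 3.14, 3.14, 3.14, 3.14].

INTERFACE

Orientations are given as a unit quaternion [w, x, y, z].
In Python, from workcell import env gives the robot as it stands. The module is installed in compiled form; this text tells all that it offers.
- The arm moves only by the shell command python3 -m pendant 'ROWS' [FORCE]. ROWS is JSON, a list of rows, each an object with "fingers": the finger opening in mm, from 0 to 85.4; "delta_pos": the shift along the tool's x, y, z in mm, a list of three; "angular": the turn, a rotation vector about the tool's x, y, z in rad, a list of three. In form: [{"fingers": fingers, "delta_pos": [x, y, z], "angular": [ax, ay, az]}, ...]. A call has 1 to 12 rows; each row shifts and turns the commanded pose from where the row before left it, along the tool's axes as they then stand; what a row does not reach is not made up. A row lasts 1/10 s, in which the tool goes at most 50 mm and 8.59 degrees, less where a joint would pass 70% of its speed; a pose out of reach is approached as far as the arm can. A call is refused whole if a number of a shift passes 50 or a number of a turn 0.15, either way. A call with a gripper value outside its range is refused whole. The fingers move at their own pace and stop on an object; FORCE is the grip in N (left out, the last holds). Time passes only in rows, so rows that do not move let the fingers close. It gives the time, the measured TCP pose, the force and the opening at its end, in the units of the state.
- env.get_state(): the state, without advancing time (a new reading comes with each control period).
- env.read_camera(name): name is "side" or "top" or "wrist"; returns the picture (480x640x3 uint8, blue, green, red); there is no depth.
- env.camera_params(name): a dict with "fx", "fy", "cx", "cy" (pixels), "view" (4x4, takes a point from world to camera coordinates). Camera axes: x right, y up, looking along -z (the intrinsics and any distortion apply to the point x, -y, -z); pixel columns grow to the right and rows downward; lengths in m; the calibration is good to about 2 mm. A picture is of the moment at which its call begins: read the wrist's pose just before it. camera_params takes no time and is no camera call; for the wrist camera it gives the pose at the moment of the call.
- env.hand_in(): hands the job in, once; it reports no verdict.
The state is a dict: "clock": time; "joint_pos": joint angles; "qvel": joint speeds; "tau": joint torques, N m; "tcp_pos": TCP position; "orientation": TCP orientation; "wrist_force": force on the tool from outside, world axes, zero at the start; "ft_torque": the same for the moment, N m; "finger_gap": finger opening in m.
Only numpy, scipy, OpenCV 4.12 (cv2) and the standard library are available. Lean on these libraries where they do the work, as an engineer would, in place of code of your own. Each camera call takes 0.05 s, during which the arm holds its last target. There are 200 camera calls.

## Working session

There is one attempt and no reset: what is moved stays moved. The work goes in short steps, Python scripts to look and compute and a shell command to move; the robot and the scene stay as the last step left them, time stands still between calls to the robot, and variables do not carry over. Pictures are saved under pics/ and viewed, about 8 in all and at most 12, crops included, and the job is handed in when it is done.

```bash
mkdir -p pics; python3 - <<'E'
from workcell import env
import cv2,numpy as np
print(env.get_state())
for n in("top","side"):
    im=env.read_camera(n);cv2.imwrite(f"pics/{n}0.png",im)
    p=env.camera_params(n);print(n,p)
E
```

```text
{'clock': 0.0, 'joint_pos': array([-1.36658842e+00,  3.14001365e-01,  4.49716091e-02,  1.30362521e+00,
       -1.23894898e-05,  1.43118306e+00]), 'qvel': array([-0.00044786,  0.00073622,  0.00318671, -0.00056128, -0.00107199,
        0.00030371]), 'tau': array([-8.32121132e-04, -4.80628717e+01,  2.98530489e+01,  1.91867998e-02,
       -2.34776508e-04, -1.45406950e-06]), 'tcp_pos': array([ 0.19369754, -0.54083403,  0.23040533]), 'orientation': array([-9.28633203e-04,  9.85259304e-01,  1.71065019e-01, -3.62007705e-05]), 'wrist_force': array([0.24538724, 0.78219768, 0.52711204]), 'ft_torque': array([-0.01560614,  0.03997025,  0.03161152]), 'finger_gap': 0.08554426663774897}
top {'fx': 441.8277496087093, 'fy': 441.8277496087093, 'cx': 317.0072078007802, 'cy': 246.6349629184382, 'view': array([[ 0.02108754, -0.99962585,  0.01742038,  0.03448553],
       [ 0.99619748,  0.0224821 ,  0.08417324, -0.53738234],
       [-0.08453339,  0.01557914,  0.99629885, -1.24383091],
       [ 0.        ,  0.        ,  0.        ,  1.        ]])}
side {'fx': 452.61028213801444, 'fy': 452.61028213801444, 'cx': 313.0572650230237, 'cy': 243.54333812180846, 'view': array([[-0.69494816, -0.71903991,  0.00535432,  0.39879924],
       [ 0.56782707, -0.54420291,  0.61758854, -0.29906675],
       [-0.44115698,  0.43223235,  0.78648313, -0.98713546],
       [ 0.        ,  0.        ,  0.        ,  1.        ]])}
```

View pics/top0.png

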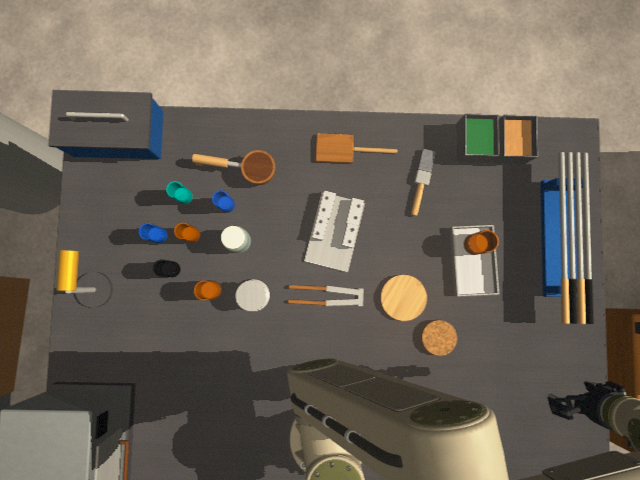

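View pics/side0.png

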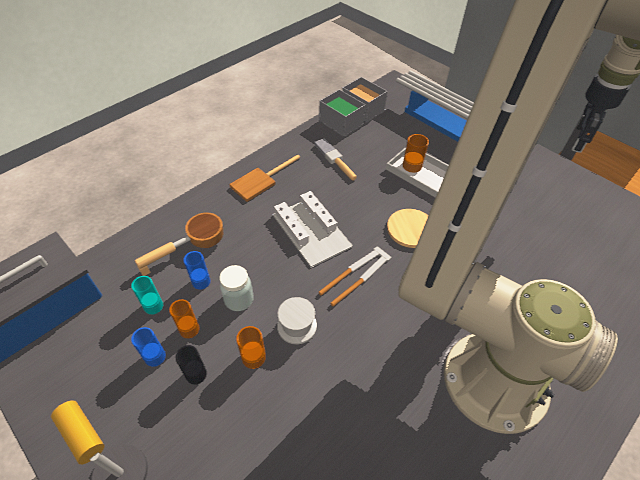

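Two amber tumblers stand loose at (187,232) and (208,290) in the top view. The third is in the tray at (480,242). The blue, turquoise and black ones are look-alikes. The gauge's landing end is at about (330,258), with its slot running up the image.

```bash
cat > h.py <<'E'
from workcell import env
import cv2,numpy as np
def cast(uv,z,p):
    V=np.array(p["view"]);R,t=V[:3,:3],V[:3,3]
    o=-R.T@t; uv=np.atleast_2d(np.array(uv,float))
    d=np.c_[(uv[:,0]-p["cx"])/p["fx"],-(uv[:,1]-p["cy"])/p["fy"],-np.ones(len(uv))]@R
    return o+d*((z-o[2])/d[:,2])[:,None]
def proj(P,p):
    V=np.array(p["view"]);c=np.atleast_2d(P)@V[:3,:3].T+V[:3,3]
    return np.c_[p["cx"]+p["fx"]*c[:,0]/-c[:,2],p["cy"]+p["fy"]*-c[:,1]/-c[:,2]]
def blobs(m,amin=60):
    cs,_=cv2.findContours(m,cv2.RETR_EXTERNAL,cv2.CHAIN_APPROX_NONE)
    return [c for c in cs if cv2.contourArea(c)>amin]
def amber(im):
    h=cv2.cvtColor(im,cv2.COLOR_BGR2HSV); return cv2.inRange(h,(5,190,60),(16,255,255))
E
python3 - <<'E'
from h import *
for n in("top","side"):
    im=cv2.imread(f"pics/{n}0.png");p=env.camera_params(n)
    for c in blobs(amber(im)):
        x,y,w,h=cv2.boundingRect(c);M=cv2.moments(c);u=(M['m10']/M['m00'],M['m01']/M['m00'])
        print(n,np.round(u),(w,h),cv2.contourArea(c),np.round(cast(u,.05,p)[0],4))
im=cv2.imread("pics/top0.png");p=env.camera_params("top")
h=cv2.cvtColor(im,cv2.COLOR_BGR2HSV)
m=cv2.inRange(h,(0,0,130),(180,60,255))
for c in blobs(m,300):
    r=cv2.minAreaRect(c);print("pale",np.round(r[0]),np.round(r[1]),cast(r[0],0.0,p)[0][:2].round(3), [cast(b,.008,p)[0][:2].round(3).tolist() for b in cv2.boxPoints(r)])
m=cv2.inRange(h,(12,70,100),(25,200,255))
for c in blobs(m,600):
    e=cv2.minEnclosingCircle(c);print("wood",e,cast(e[0],.015,p)[0])
g=cv2.resize(im[180:280,290:390],None,fx=5,fy=5,interpolation=cv2.INTER_CUBIC)
t=cv2.resize(im[215:315,440:500],None,fx=5,fy=5,interpolation=cv2.INTER_CUBIC)
cv2.imwrite("pics/crop1.png",np.hstack([g,t]))
E
```

```text
top [207. 290.] (27, 19) 398.5 [0.4072 0.3493 0.05  ]
top [479. 243.] (30, 23) 298.5 [ 0.5543 -0.4091  0.05  ]
top [186. 232.] (26, 19) 333.5 [0.5663 0.4125 0.05  ]
side [251. 347.] (28, 43) 855.5 [0.4106 0.3453 0.05  ]
side [184. 318.] (29, 39) 689.0 [0.5691 0.41   0.05  ]
side [415. 152.] (26, 38) 596.5 [ 0.5616 -0.4207  0.05  ]
pale [107. 462.] [26. 34.] [-0.075  0.617] [[-0.118, 0.646], [-0.027, 0.652], [-0.026, 0.58], [-0.117, 0.575]]
pale [ 45. 445.] [68. 90.] [-0.032  0.791] [[0.06, 0.916], [0.064, 0.669], [-0.118, 0.657], [-0.121, 0.902]]
pale [344. 296.] [19. 37.] [ 0.398 -0.037] [[0.425, 0.018], [0.427, -0.089], [0.373, -0.09], [0.37, 0.017]]
pale [252. 294.] [31. 33.] [0.396 0.229] [[0.439, 0.277], [0.441, 0.182], [0.353, 0.179], [0.351, 0.273]]
pale [236. 238.] [24. 29.] [0.558 0.284] [[0.591, 0.326], [0.593, 0.242], [0.524, 0.239], [0.522, 0.323]]
pale [475. 260.] [71. 42.] [ 0.51  -0.419] [[0.607, -0.347], [0.619, -0.471], [0.412, -0.484], [0.401, -0.361]]
pale [335. 231.] [46. 73.] [ 0.587 -0.005] [[0.496, 0.084], [0.706, 0.037], [0.677, -0.094], [0.467, -0.045]]
pale 
[... 650 characters left out ...]
31], [0.789, -0.909]]
wood ((334.0, 453.0), 39.69896697998047) [-0.03636005 -0.01317776  0.015     ]
wood ((464.4947204589844, 453.2621154785156), 50.54855728149414) [-0.03171918 -0.3773479   0.015     ]
wood ((439.01947021484375, 337.74676513671875), 18.26048469543457) [ 0.28473308 -0.30669115  0.015     ]
wood ((403.34906005859375, 297.5754699707031), 23.69390106201172) [ 0.39630572 -0.20428984  0.015     ]
wood ((258.23419189453125, 166.86709594726562), 17.90833282470703) [0.76697393 0.22263635 0.015     ]
wood ((355.70513916015625, 147.95204162597656), 41.492889404296875) [ 0.83104399 -0.06162189  0.015     ]
wood ((517.5, 137.5), 22.102134704589844) [ 0.875548   -0.54205518  0.015     ]
```

View pics/crop1.png

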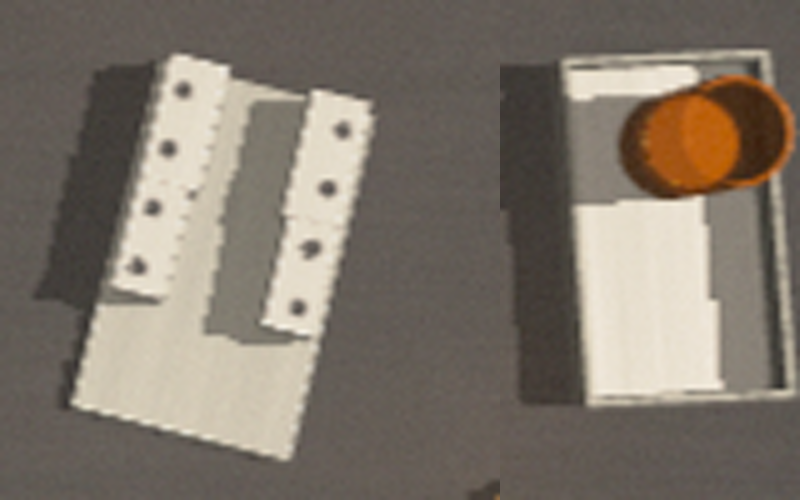

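Plan: turn the jaws to lie along the gauge's x, about -12.6° world yaw. Fly over the gauge with the wrist camera, then go to glass 1.

```bash
cat >> h.py <<'E'
def yaw(s):
    w,x,y,z=s["orientation"]; return 2*np.arctan2(y,x)   # yaw of tool x (tool down)
def go(tx,ty,tz,yw=None):
    s=env.get_state();p=s["tcp_pos"];a=yaw(s)
    d=np.array([tx,ty,tz])-p
    print("t",round(s["clock"],2),"tcp",p.round(4),"yaw deg",np.degrees(a).round(2),"F",s["wrist_force"].round(1),"gap",round(s["finger_gap"]*1e3,2),
     "| tool mm",(1e3*np.array([d[0]*np.cos(a)+d[1]*np.sin(a), d[0]*np.sin(a)-d[1]*np.cos(a), -d[2]])).round(1), "" if yw is None else ("turn",round(a-np.radians(yw),4)))
E
python3 -m pendant '[{"fingers":85,"delta_pos":[0,0,0],"angular":[0,0,-0.144]},{"fingers":85,"delta_pos":[0,0,0],"angular":[0,0,-0.144]},{"fingers":85,"delta_pos":[0,0,0],"angular":[0,0,-0.144]},{"fingers":85,"delta_pos":[0,0,0],"angular":[0,0,-0.144]},{"fingers":85,"delta_pos":[0,0,0],"angular":[0,0,-0.144]},{"fingers":85,"delta_pos":[0,0,0],"angular":[0,0,-0.144]},{"fingers":85,"delta_pos":[0,0,0],"angular":[0,0,-0.144]},{"fingers":85,"delta_pos":[43,19,0],"angular":[0,0,0]},{"fingers":85,"delta_pos":[43,19,0],"angular":[0,0,0]},{"fingers":85,"delta_pos":[43,19,0],"angular":[0,0,0]},{"fingers":85,"delta_pos":[43,19,0],"angular":[0,0,0]},{"fingers":85,"delta_pos":[43,19,0],"angular":[0,0,0]}]'
python3 -c "
from h import *
go(.52,-.02,.26,77.4)"
```

```text
clock: 1.3
tcp_pos: [0.3338, -0.3504, 0.231]
orientation: [-0.0, 0.78, 0.625, 0.0]
wrist_force: [1.3, -0.7, -0.1]
finger_gap: 0.0848
t 1.3 tcp [ 0.3338 -0.3504  0.231 ] yaw deg 77.42 F [ 1.3 -0.7 -0.1] gap 84.77 | tool mm [363.  109.8 -29. ] ('turn', np.float64(0.0003))
```

```bash

python3 -m pendant '[{"fingers":85,"delta_pos":[45,14,-4],"angular":[0,0,0]},{"fingers":85,"delta_pos":[45,14,-4],"angular":[0,0,0]},{"fingers":85,"delta_pos":[45,14,-4],"angular":[0,0,0]},{"fingers":85,"delta_pos":[45,14,-4],"angular":[0,0,0]},{"fingers":85,"delta_pos":[45,14,-4],"angular":[0,0,0]},{"fingers":85,"delta_pos":[45,14,-4],"angular":[0,0,0]},{"fingers":85,"delta_pos":[45,14,-4],"angular":[0,0,0]},{"fingers":85,"delta_pos":[45,14,-4],"angular":[0,0,0]},{"fingers":85,"delta_pos":[0,0,0],"angular":[0,0,0]},{"fingers":85,"delta_pos":[0,0,0],"angular":[0,0,0]}]'
python3 - <<'E'
from h import *
go(.409,.347,.2,77.4)
p=env.camera_params("wrist");np.save("w1.npy",p,allow_pickle=True)
im=env.read_camera("wrist");cv2.imwrite("pics/w1.png",im);print(p)
E
```

```text
clock: 2.3
tcp_pos: [0.5208, -0.0239, 0.2627]
orientation: [-0.0, 0.779, 0.627, -0.001]
wrist_force: [0.3, 0.1, -0.9]
finger_gap: 0.085
t 2.3 tcp [ 0.5208 -0.0239  0.2627] yaw deg 77.62 F [ 0.3  0.1 -0.9] gap 84.99 | tool mm [ 338.3 -188.7   62.7] ('turn', np.float64(0.0039))
{'fx': 394.71921914909825, 'fy': 394.71921914909825, 'cx': 326.26096477557064, 'cy': 238.70315809227196, 'view': array([[ 9.76570606e-01, -2.15196848e-01, -4.10532995e-04,
        -5.12423953e-01],
       [ 2.05665101e-01,  9.33873305e-01, -2.92544897e-01,
        -3.75167473e-02],
       [ 6.33381256e-02,  2.85606315e-01,  9.56251701e-01,
        -4.35613642e-01],
       [ 0.00000000e+00,  0.00000000e+00,  0.00000000e+00,
         1.00000000e+00]])}
```

View pics/w1.png

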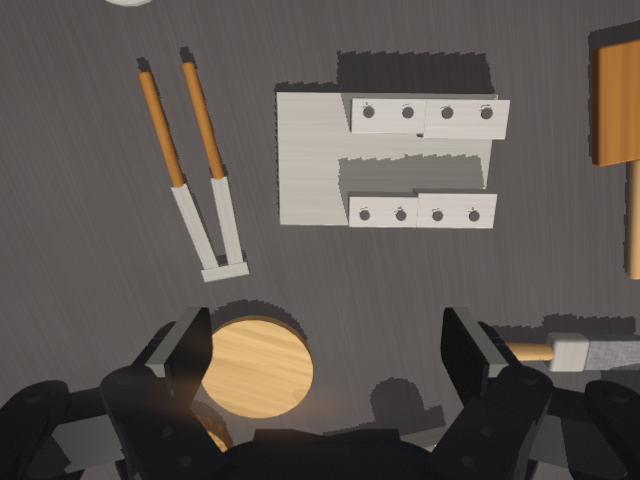

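The wrist view shows the gauge clearly: landing edge at about (277,92)–(281,224), with the upper and lower jaw rows between columns 350 and 508. The board is at (258,367). I'll take profiles for sub-pixel edges.

```bash
python3 - <<'E'
from h import *
p=np.load("w1.npy",allow_pickle=True).item();im=cv2.imread("pics/w1.png");g=cv2.cvtColor(im,cv2.COLOR_BGR2GRAY)
for u in(385,437,470): print(u,"96..",g[92:142,u].tolist(),"188..",g[186:232,u].tolist())
print("row150",g[150,270:284],"row210",g[210,274:286])
h=cv2.cvtColor(im,cv2.COLOR_BGR2HSV);m=cv2.inRange(h,(10,70,110),(28,220,255));m[:300]=0
for c in blobs(m,2000):
    e=cv2.fitEllipse(c);print(e,cast(e[0],.015,p)[0], cv2.boundingRect(c))
    # top points of hull -> circle fit on z=.015 using upper edge
    q=cast(c[:,0],.015,p); k=(c[:,0,1]<352)|((c[:,0,1]<395)&(c[:,0,0]>285));q=q[k]
    A=np.c_[2*q[:,:2],np.ones(len(q))];s=np.linalg.lstsq(A,(q[:,:2]**2).sum(1),rcond=None)[0];print("board",s[:2],np.sqrt(s[2]+s[:2]@s[:2]))
E
```

```text
385 96.. [55, 114, 120, 118, 118, 119, 129, 193, 200, 201, 199, 199, 200, 199, 198, 198, 198, 199, 201, 200, 197, 198, 201, 201, 200, 199, 198, 197, 198, 199, 201, 200, 198, 199, 200, 199, 199, 198, 199, 198, 203, 181, 185, 187, 186, 185, 183, 181, 180, 181] 188.. [118, 118, 118, 118, 118, 113, 97, 94, 93, 94, 95, 176, 197, 201, 201, 200, 199, 199, 198, 199, 201, 201, 200, 198, 200, 202, 202, 201, 200, 199, 200, 202, 202, 201, 201, 202, 202, 200, 200, 200, 212, 142, 90, 91, 91, 91]
437 96.. [55, 74, 112, 118, 116, 117, 109, 169, 194, 198, 199, 198, 197, 195, 194, 196, 198, 198, 198, 196, 197, 197, 196, 197, 198, 197, 198, 198, 199, 200, 199, 197, 194, 197, 200, 203, 202, 200, 199, 198, 199, 199, 199, 199, 198, 200, 180, 177, 179, 179] 188.. [116, 117, 102, 94, 93, 92, 89, 139, 191, 199, 200, 198, 197, 196, 196, 198, 199, 199, 197, 198, 198, 198, 152, 191, 177, 113, 91, 93, 92, 93, 92, 92, 92, 93, 93, 169, 198, 202, 202, 202, 200, 164, 109, 94, 94, 94]
470 96.. [54, 54, 109, 118, 116, 116, 117, 136, 196, 199, 198, 197, 196, 195, 194, 194, 197, 198, 197, 196, 195, 194, 194, 195, 196, 197, 197, 196, 196, 199, 198, 196, 193, 195, 199, 201, 201, 198, 196, 197, 198, 199, 198, 198, 198, 196, 194, 182, 179, 179] 188.. [115, 116, 106, 95, 93, 92, 93, 112, 194, 201, 200, 198, 197, 195, 195, 197, 198, 198, 197, 196, 195, 196, 198, 199, 199, 150, 150, 90, 77, 89, 92, 90, 91, 77, 149, 193, 200, 201, 200, 201, 201, 188, 125, 92, 92, 92]
row150 [ 93  93  94  94  93  94  89  75 139 186 183 183 183 183] row210 [ 95  95  95  95  89 111 177 185 184 185 185 184]
((257.1998291015625, 369.0610046386719), (100.1947021484375, 109.14276885986328), 100.91080474853516) [ 0.39851606 -0.20349723  0.015     ] (201, 317, 112, 102)
board [ 0.39895296 -0.20256859] 0.0629120566294255
```

```bash
python3 - <<'E'
from h import *
p=np.load("w1.npy",allow_pickle=True).item();im=cv2.imread("pics/w1.png");g=cv2.cvtColor(im,cv2.COLOR_BGR2GRAY).astype(float)
# subpixel edges: inner upper (thr 190 bright->plate), inner lower thr 150
U=[];L=[]
for u in list(range(360,418))+list(range(430,490)):
    a=g[:,u]
    r0=np.argmin(abs(np.arange(480)-112)); 
    for r in range(126,145):
        if a[r]>=190>a[r+1]: U.append((u,r+(a[r]-190)/(a[r]-a[r+1])));break
    for r in range(188,202):
        if a[r]<145<=a[r+1]: L.append((u,r+(145-a[r])/(a[r+1]-a[r])));break
U=np.array(U);L=np.array(L)
def fit(Q,z,lo,hi):
    q=cast(Q[(Q[:,0]>lo)&(Q[:,0]<hi)],z,p)[:,:2]; l=cv2.fitLine(q.astype(np.float32),cv2.DIST_HUBER,0,1e-4,1e-4).ravel()
    return l[2:],l[:2]*np.sign(l[0])
for lo,hi in((350,418),(429,491)):
    a,b=fit(U,.036,lo,hi),fit(L,.036,lo,hi)
    d=a[1]+b[1];d/=np.linalg.norm(d);n=np.array([-d[1],d[0]])
    print("yaws",[np.degrees(np.arctan2(x[1][1],x[1][0])).round(2) for x in(a,b)],"width",(a[0]-b[0])@n,"mid",(a[0]+b[0])/2)
E=cast([(277.5,92.5),(280.8,224)],.008,p)[:,:2];print("landing corners",E,np.linalg.norm(E[0]-E[1]),E.mean(0))
E=cast([(352.5,133),(349.5,196.7)],.036,p)[:,:2];print("mouth",E,E.mean(0))
E=cast([(424.3,138),(417.5,193.5)],.036,p)[:,:2];print("step",E,E.mean(0))
E
```

```text
yaws [np.float32(-11.13), np.float32(-12.99)] width 0.058338705 mid [ 0.5818019  -0.00413978]
yaws [np.float32(-13.83), np.float32(-12.87)] width 0.050627436 mid [ 0.6449666  -0.01862922]
landing corners [[ 0.49548653  0.08160866]
 [ 0.46663349 -0.04369722]] 0.12858485277807144 [0.48106001 0.01895572]
mouth [[ 0.55595156  0.03138926]
 [ 0.54172629 -0.02522695]] [0.54883893 0.00308116]
step [[ 0.61873203  0.01306418]
 [ 0.60511315 -0.03605227]] [ 0.61192259 -0.01149404]
```

Slot widths come out at 58.3 and 50.6 mm, so the fit is sound. The gauge axis is at yaw -12.9° through (0.5818,-0.0041). Next, a wrist view of glass 1.

```bash
cat >> h.py <<'E'
def glass(im,p,lo,hi,save=None):
    m=amber(im);c=max((c for c in blobs(m,300) if lo[0]<c[:,0,0].mean()<hi[0] and lo[1]<c[:,0,1].mean()<hi[1]),key=cv2.contourArea)
    V=np.array(p["view"]);o=(-V[:3,:3].T@V[:3,3])[:2]
    q0=cast(c[:,0],0,p)[:,:2];q1=cast(c[:,0],.1,p)[:,:2]
    d=q0.mean(0)-o;d/=np.linalg.norm(d);n=np.array([-d[1],d[0]])
    # near edge of foot on z=0, far edge of rim on z=.1, tangent angles for bearing
    near=((q0-o)@d).min();far=((q1-o)@d).max();b=np.arctan2((q0-o)@n,(q0-o)@d)
    beta=(b.min()+b.max())/2;R=(near+far)/2
    ctr=o+R*(np.cos(beta)*d+np.sin(beta)*n);print("glass",ctr.round(4),"diam",(far-near).round(4),"px",cv2.boundingRect(c),"tang diam",2*R*np.sin((b.max()-b.min())/2));return ctr
E
python3 -m pendant '[{"fingers":85,"delta_pos":[36,-27,3],"angular":[0,0,0.009]},{"fingers":85,"delta_pos":[36,-27,3],"angular":[0,0,0]},{"fingers":85,"delta_pos":[36,-27,3],"angular":[0,0,0]},{"fingers":85,"delta_pos":[36,-27,3],"angular":[0,0,0]},{"fingers":85,"delta_pos":[36,-27,3],"angular":[0,0,0]},{"fingers":85,"delta_pos":[36,-27,3],"angular":[0,0,0]},{"fingers":85,"delta_pos":[0,0,0],"angular":[0,0,0]},{"fingers":85,"delta_pos":[0,0,0],"angular":[0,0,0]}]'
python3 - <<'E'
from h import *
p=env.camera_params("wrist");im=env.read_camera("wrist");cv2.imwrite("pics/w2.png",im)
c=glass(im,p,(0,0),(640,330));print(proj([.409,.347,0],p))
go(c[0],c[1],.15,77.1)
E
```

```text
clock: 3.15
tcp_pos: [0.411, 0.2212, 0.2452]
orientation: [0.0, 0.783, 0.622, -0.0]
wrist_force: [-0.2, 0.6, -0.0]
finger_gap: 0.0852
glass [0.406 0.346] diam 0.0526 px (238, 1, 82, 95) tang diam 0.0528382122655166
[[293.70495156  62.84761134]]
t 3.2 tcp [0.4116 0.2206 0.2452] yaw deg 76.87 F [ 0.1 -1.3  0.1] gap 85.02 | tool mm [120.8 -33.9  95.2] ('turn', np.float64(-0.0041))
```

View pics/w2.png

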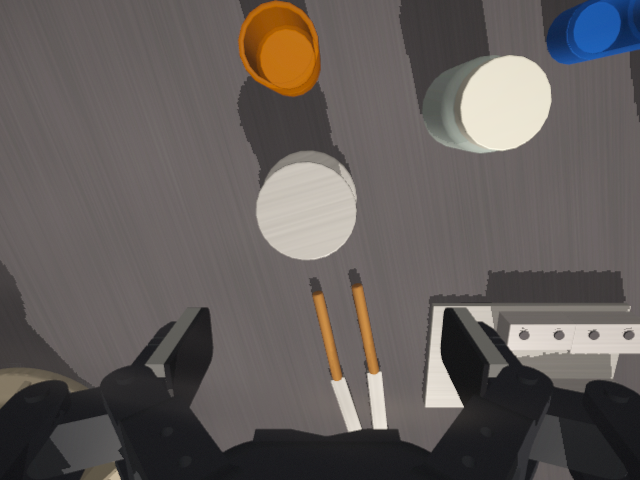

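Glass 1 (amber, pixel (280,48)) is at (0.406,0.346), diameter about 53 mm. The blue one at upper right is a look-alike.

```bash
python3 -m pendant '[{"fingers":85,"delta_pos":[30,-8.5,24],"angular":[0,0,-0.004]},{"fingers":85,"delta_pos":[30,-8.5,24],"angular":[0,0,0]},{"fingers":85,"delta_pos":[30,-8.5,24],"angular":[0,0,0]},{"fingers":85,"delta_pos":[30,-8.5,23],"angular":[0,0,0]},{"fingers":85,"delta_pos":[0,0,0],"angular":[0,0,0]},{"fingers":85,"delta_pos":[0,0,26],"angular":[0,0,0]},{"fingers":85,"delta_pos":[0,0,26],"angular":[0,0,0]},{"fingers":85,"delta_pos":[0,0,26],"angular":[0,0,0]},{"fingers":85,"delta_pos":[0,0,26],"angular":[0,0,0]},{"fingers":85,"delta_pos":[0,0,0],"angular":[0,0,0]},{"fingers":85,"delta_pos":[0,0,0],"angular":[0,0,0]}]' 30
python3 -c "
from h import *
go(.406,.346,.046,77.1)"
```

```text
clock: 4.3
tcp_pos: [0.4061, 0.3448, 0.0468]
orientation: [0.0, 0.783, 0.623, -0.0]
wrist_force: [0.0, -0.2, 1.4]
finger_gap: 0.085
t 4.3 tcp [0.4061 0.3448 0.0468] yaw deg 77.0 F [ 0.  -0.2  1.4] gap 85.0 | tool mm [ 1.2 -0.4  0.8] ('turn', np.float64(-0.0017))
```

```bash
python3 -m pendant '[{"fingers":40,"delta_pos":[1.2,0,0],"angular":[0,0,0]},{"fingers":40,"delta_pos":[0,0,0],"angular":[0,0,0]},{"fingers":40,"delta_pos":[0,0,0],"angular":[0,0,0]},{"fingers":40,"delta_pos":[0,0,0],"angular":[0,0,0]},{"fingers":40,"delta_pos":[0,0,0],"angular":[0,0,0]},{"fingers":40,"delta_pos":[0,0,0],"angular":[0,0,0]},{"fingers":40,"delta_pos":[0,0,0],"angular":[0,0,0]},{"fingers":40,"delta_pos":[0,0,0],"angular":[0,0,0]}]' 30
python3 -c "
from h import *
go(.5132,.0116,.18,77.1)"
```

```text
clock: 5.1
tcp_pos: [0.4068, 0.3481, 0.0481]
orientation: [0.001, 0.782, 0.624, 0.002]
wrist_force: [0.9, -1.3, 5.9]
finger_gap: 0.0539
t 5.1 tcp [0.4068 0.3481 0.0481] yaw deg 77.17 F [ 0.9 -1.3  5.9] gap 53.94 | tool mm [-304.5  178.4 -131.9] ('turn', np.float64(0.0013))
```

Gap 53.9 mm, so it's probably an accept. Lift and carry it above the landing.

```bash
python3 -m pendant '[{"fingers":40,"delta_pos":[0,0,-10],"angular":[0,0,0]},{"fingers":40,"delta_pos":[0,0,-30],"angular":[0,0,0]},{"fingers":40,"delta_pos":[0,0,-40],"angular":[0,0,0]},{"fingers":40,"delta_pos":[-10,6,-30],"angular":[0,0,0]},{"fingers":40,"delta_pos":[-30,17,-20],"angular":[0,0,0]},{"fingers":40,"delta_pos":[-40,24,0],"angular":[0,0,0]},{"fingers":40,"delta_pos":[-40,24,0],"angular":[0,0,0]},{"fingers":40,"delta_pos":[-40,24,0],"angular":[0,0,0]},{"fingers":40,"delta_pos":[-40,24,0],"angular":[0,0,0]},{"fingers":40,"delta_pos":[-40,24,0],"angular":[0,0,0]},{"fingers":40,"delta_pos":[-35,20,0],"angular":[0,0,0]},{"fingers":40,"delta_pos":[-20,10,0],"angular":[0,0,0]}]' 40
python3 -c "
from h import *
go(.5132,.0116,.09,77.1)"
```

```text
clock: 6.3
tcp_pos: [0.5089, 0.0186, 0.1765]
orientation: [0.0, 0.783, 0.623, -0.0]
wrist_force: [0.6, -0.1, -2.7]
finger_gap: 0.0538
t 6.3 tcp [0.5089 0.0186 0.1765] yaw deg 77.02 F [ 0.6 -0.1 -2.7] gap 53.78 | tool mm [-5.9  5.8 86.5] ('turn', np.float64(-0.0014))
```

```bash
python3 -m pendant '[{"fingers":40,"delta_pos":[-3,3,30],"angular":[0,0,0]},{"fingers":40,"delta_pos":[-2,2,40],"angular":[0,0,0]},{"fingers":40,"delta_pos":[0,0,30],"angular":[0,0,0]},{"fingers":40,"delta_pos":[0,0,12],"angular":[0,0,0]},{"fingers":40,"delta_pos":[0,0,4],"angular":[0,0,0]},{"fingers":40,"delta_pos":[0,0,0],"angular":[0,0,0]},{"fingers":40,"delta_pos":[0,0,0],"angular":[0,0,0]}]' 40
python3 - <<'E'
from h import *
go(.5132,.0116,.057,77.1)
im=env.read_camera("side");cv2.imwrite("pics/s2.png",cv2.resize(im[140:290,230:400],None,fx=4,fy=4,interpolation=cv2.INTER_CUBIC))
E
```

```text
clock: 7.0
tcp_pos: [0.5136, 0.0155, 0.0619]
orientation: [0.001, 0.782, 0.624, 0.001]
wrist_force: [0.8, -0.3, -2.9]
finger_gap: 0.054
t 7.0 tcp [0.5136 0.0155 0.0619] yaw deg 77.19 F [ 0.8 -0.3 -2.9] gap 54.01 | tool mm [-3.9  0.5  4.9] ('turn', np.float64(0.0016))
```

View pics/s2.png

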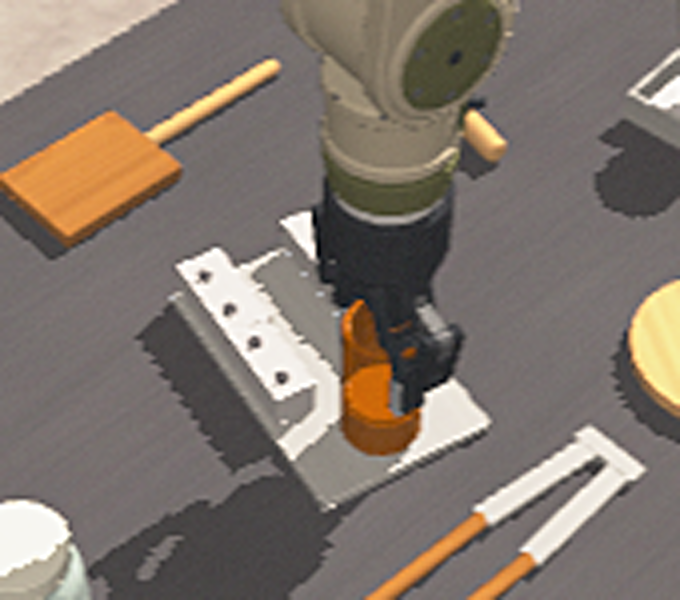

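The glass is over the landing, in line with the slot. Set it down and trim sideways.

```bash
python3 -m pendant '[{"fingers":40,"delta_pos":[-1.5,0,2],"angular":[0,0,0]},{"fingers":40,"delta_pos":[-1,0,1.5],"angular":[0,0,0]},{"fingers":40,"delta_pos":[0,0,1.5],"angular":[0,0,0]},{"fingers":40,"delta_pos":[0,0,0],"angular":[0,0,0]},{"fingers":40,"delta_pos":[0,0,0],"angular":[0,0,0]}]' 40
python3 - <<'E'
from h import *
go(.5132,.0116,.056,77.1)
p=env.camera_params("top");im=env.read_camera("top");cv2.imwrite("t.png",im);print(proj([.5132,.0116,.05],p))
m=amber(im)
for c in blobs(m,20):print(cv2.boundingRect(c))
E
```

```text
clock: 7.55
tcp_pos: [0.5121, 0.0127, 0.0561]
orientation: [0.001, 0.782, 0.624, 0.0]
wrist_force: [-1.2, -0.6, 6.3]
finger_gap: 0.0542
t 7.55 tcp [0.5121 0.0127 0.0561] yaw deg 77.16 F [-1.2 -0.6  6.3] gap 54.16 | tool mm [-0.9  1.4  0.1] ('turn', np.float64(0.001))
[[329.35728735 254.37160069]]
(635, 399, 5, 19)
(633, 356, 7, 29)
(468, 231, 30, 23)
(174, 223, 26, 19)
```

```bash
python3 -m pendant '[{"fingers":40,"delta_pos":[0,5,-0.3],"angular":[0,0,0]},{"fingers":40,"delta_pos":[0,5,0],"angular":[0,0,0]},{"fingers":40,"delta_pos":[0,5,0],"angular":[0,0,0]},{"fingers":40,"delta_pos":[0,5,0],"angular":[0,0,0]},{"fingers":40,"delta_pos":[0,5,0],"angular":[0,0,0]},{"fingers":40,"delta_pos":[0,5,0],"angular":[0,0,0]},{"fingers":40,"delta_pos":[0,5,0],"angular":[0,0,0]},{"fingers":40,"delta_pos":[0,5,0],"angular":[0,0,0]},{"fingers":40,"delta_pos":[0,5,0],"angular":[0,0,0]},{"fingers":40,"delta_pos":[0,0,0],"angular":[0,0,0]}]' 40
cat >> h.py <<'E'
def gx(tcp):
    d=np.array([.9748,-.2232]);n=np.array([.2232,.9748]);q=tcp[:2]-np.array([.4811,.01896])
    return (q@d*1e3-105).round(1),(q@n*1e3).round(1)
def gs():
    s=env.get_state();F=s["wrist_force"];print("gauge x,y",gx(s["tcp_pos"]),"Fx,Fy,Fz gauge",(F[0]*.9748-F[1]*.2232).round(1),(F[0]*.2232+F[1]*.9748).round(1),F[2].round(1),"tcp",s["tcp_pos"].round(4),"gap",s["finger_gap"].round(4),"t",s["clock"],"yaw",np.degrees(yaw(s)).round(2))
E
python3 -c "
from h import *
gs()"
```

```text
clock: 8.6
tcp_pos: [0.5555, 0.0032, 0.0561]
orientation: [-0.0, 0.782, 0.624, -0.0]
wrist_force: [-2.6, 0.5, 4.6]
finger_gap: 0.054Traceback (most recent call last):
  File "<string>", line 3, in <module>
    gs()
    ~~^^
  File "h.py", line 36, in gs
    s=env.get_state();F=s["wrist_force"];print("gauge x,y",gx(s["tcp_pos"]),"Fx,Fy,Fz gauge",(F[0]*.9748-F[1]*.2232).round(1),(F[0]*.2232+F[1]*.9748).round(1),F[2].round(1),"tcp",s["tcp_pos"].round(4),"gap",s["finger_gap"].round(4),"t",s["clock"],"yaw",np.degrees(yaw(s)).round(2))
                                                                                                                                                                                                               ^^^^^^^^^^^^^^^^^^^^^
AttributeError: 'float' object has no attribute 'round'
```

```bash
sed -i 's/s\["finger_gap"\].round(4)/round(s["finger_gap"],4)/' h.py
python3 -m pendant '[{"fingers":40,"delta_pos":[0,5,0],"angular":[0,0,0]},{"fingers":40,"delta_pos":[0,5,0],"angular":[0,0,0]},{"fingers":40,"delta_pos":[0,5,0],"angular":[0,0,0]},{"fingers":40,"delta_pos":[0,5,0],"angular":[0,0,0]},{"fingers":40,"delta_pos":[0,5,0],"angular":[0,0,0]},{"fingers":40,"delta_pos":[0,5,0],"angular":[0,0,0]},{"fingers":40,"delta_pos":[0,5,0],"angular":[0,0,0]},{"fingers":40,"delta_pos":[0,5,0],"angular":[0,0,0]},{"fingers":40,"delta_pos":[0,0,0],"angular":[0,0,0]}]' 40
python3 -c "
from h import *
gs()"
```

```text
clock: 9.5
tcp_pos: [0.5945, -0.0057, 0.0561]
orientation: [-0.0, 0.782, 0.624, -0.0]
wrist_force: [-1.9, 0.2, 4.9]
finger_gap: 0.0541
gauge x,y (np.float64(11.0), np.float64(1.3)) Fx,Fy,Fz gauge -1.9 -0.3 4.9 tcp [ 0.5945 -0.0057  0.0561] gap 0.0541 t 9.5 yaw 77.17
```

Still free at gauge x = +11. The step should be met at about +20, so go slower from here.

```bash
python3 -m pendant '[{"fingers":40,"delta_pos":[0,2,0],"angular":[0,0,0]},{"fingers":40,"delta_pos":[0,2,0],"angular":[0,0,0]},{"fingers":40,"delta_pos":[0,2,0],"angular":[0,0,0]},{"fingers":40,"delta_pos":[0,1.5,0],"angular":[0,0,0]},{"fingers":40,"delta_pos":[0,0,0],"angular":[0,0,0]}]' 40
python3 -c "
from h import *
gs()"
python3 -m pendant '[{"fingers":40,"delta_pos":[0,1.5,0],"angular":[0,0,0]},{"fingers":40,"delta_pos":[0,0,0],"angular":[0,0,0]}]' 40
python3 -c "
from h import *
gs()"
```

```text
clock: 10.0
tcp_pos: [0.6009, -0.0071, 0.0561]
orientation: [-0.001, 0.782, 0.624, -0.0]
wrist_force: [-4.1, 0.7, 5.9]
finger_gap: 0.0538
gauge x,y (np.float64(17.6), np.float64(1.3)) Fx,Fy,Fz gauge -4.2 -0.3 5.9 tcp [ 0.6009 -0.0071  0.0561] gap 0.0538 t 10.0 yaw 77.17
clock: 10.2
tcp_pos: [0.6015, -0.0071, 0.0561]
orientation: [-0.001, 0.782, 0.624, -0.001]
wrist_force: [-6.1, 1.0, 8.8]
finger_gap: 0.0536
gauge x,y (np.float64(18.2), np.float64(1.4)) Fx,Fy,Fz gauge -6.1 -0.3 8.8 tcp [ 0.6015 -0.0071  0.0561] gap 0.0536 t 10.2 yaw 77.18
```

```bash
python3 -m pendant '[{"fingers":40,"delta_pos":[0,1.5,0],"angular":[0,0,0]},{"fingers":40,"delta_pos":[0,1,0],"angular":[0,0,0]},{"fingers":40,"delta_pos":[0,0,0],"angular":[0,0,0]}]' 40
python3 -c "
from h import *
gs()"
```

```text
clock: 10.5
tcp_pos: [0.6025, -0.0071, 0.0561]
orientation: [-0.003, 0.782, 0.624, -0.002]
wrist_force: [-10.3, 3.1, 11.6]
finger_gap: 0.0539
gauge x,y (np.float64(19.1), np.float64(1.7)) Fx,Fy,Fz gauge -10.7 0.7 11.6 tcp [ 0.6025 -0.0071  0.0561] gap 0.0539 t 10.5 yaw 77.19
```

It stopped at the no-go step: 19 mm against 20 predicted for a 54 mm glass, with force rising. So glass 1 is accepted. Back off, lift, and take it to the board at (0.3987,-0.203).

```bash
python3 -m pendant '[{"fingers":40,"delta_pos":[0,-4,0],"angular":[0,0,0]},{"fingers":40,"delta_pos":[0,-3,-5],"angular":[0,0,0]},{"fingers":40,"delta_pos":[0,0,-25],"angular":[0,0,0]},{"fingers":40,"delta_pos":[0,0,-40],"angular":[0,0,0]},{"fingers":40,"delta_pos":[-10,-8,-15],"angular":[0,0,0]},{"fingers":40,"delta_pos":[-30,-20,0],"angular":[0,0,0]},{"fingers":40,"delta_pos":[-40,-25,0],"angular":[0,0,0]},{"fingers":40,"delta_pos":[-40,-25,0],"angular":[0,0,0]},{"fingers":40,"delta_pos":[-40,-25,0],"angular":[0,0,0]},{"fingers":40,"delta_pos":[-40,-25,0],"angular":[0,0,0]},{"fingers":40,"delta_pos":[-25,-12,0],"angular":[0,0,0]},{"fingers":40,"delta_pos":[-8,0,0],"angular":[0,0,0]}]' 40
python3 -c "
from h import *
go(.3987,-.203,.073,77.1)"
```

```text
clock: 11.7
tcp_pos: [0.4075, -0.2045, 0.1399]
orientation: [-0.0, 0.783, 0.622, -0.001]
wrist_force: [-0.1, 0.1, -3.4]
finger_gap: 0.0538
t 11.7 tcp [ 0.4075 -0.2045  0.1399] yaw deg 76.92 F [-0.1  0.1 -3.4] gap 53.78 | tool mm [-0.6 -8.9 66.9] ('turn', np.float64(-0.0031))
```

```bash
python3 -m pendant '[{"fingers":40,"delta_pos":[0,-5,20],"angular":[0,0,0]},{"fingers":40,"delta_pos":[0,-4,25],"angular":[0,0,0]},{"fingers":40,"delta_pos":[0,0,18],"angular":[0,0,0]},{"fingers":40,"delta_pos":[0,0,8],"angular":[0,0,0]},{"fingers":40,"delta_pos":[0,0,2],"angular":[0,0,0]},{"fingers":40,"delta_pos":[0,0,1.5],"angular":[0,0,0]},{"fingers":40,"delta_pos":[0,0,1.5],"angular":[0,0,0]},{"fingers":40,"delta_pos":[0,0,0],"angular":[0,0,0]},{"fingers":40,"delta_pos":[0,0,0],"angular":[0,0,0]}]' 40
python3 -c "
from h import *
go(.3987,-.203,.063,77.1)"
```

```text
clock: 12.6
tcp_pos: [0.4023, -0.2012, 0.0651]
orientation: [0.001, 0.782, 0.624, 0.0]
wrist_force: [0.4, 0.7, -3.3]
finger_gap: 0.0541
t 12.6 tcp [ 0.4023 -0.2012  0.0651] yaw deg 77.18 F [ 0.4  0.7 -3.3] gap 54.05 | tool mm [-2.6 -3.2  2.1] ('turn', np.float64(0.0013))
```

```bash
python3 -m pendant '[{"fingers":40,"delta_pos":[-1,-3,1],"angular":[0,0,0]},{"fingers":40,"delta_pos":[0,0,1],"angular":[0,0,0]},{"fingers":40,"delta_pos":[0,0,1],"angular":[0,0,0]},{"fingers":40,"delta_pos":[0,0,0],"angular":[0,0,0]},{"fingers":40,"delta_pos":[0,0,0],"angular":[0,0,0]}]' 40
python3 -c "
from h import *
go(.3987,-.203,.063,77.1)"
```

```text
clock: 13.1
tcp_pos: [0.3986, -0.2016, 0.063]
orientation: [0.0, 0.782, 0.624, -0.0]
wrist_force: [-4.2, 1.5, 12.5]
finger_gap: 0.0539
t 13.1 tcp [ 0.3986 -0.2016  0.063 ] yaw deg 77.16 F [-4.2  1.5 12.5] gap 53.86 | tool mm [-1.4  0.4  0. ] ('turn', np.float64(0.001))
```

```bash
python3 -m pendant '[{"fingers":40,"delta_pos":[0,0,-0.8],"angular":[0,0,0]},{"fingers":52,"delta_pos":[0,0,0],"angular":[0,0,0]},{"fingers":60,"delta_pos":[0,0,0],"angular":[0,0,0]},{"fingers":85,"delta_pos":[0,0,0],"angular":[0,0,0]},{"fingers":85,"delta_pos":[0,0,0],"angular":[0,0,0]},{"fingers":85,"delta_pos":[0,0,0],"angular":[0,0,0]},{"fingers":85,"delta_pos":[0,0,-20],"angular":[0,0,0]},{"fingers":85,"delta_pos":[0,0,-40],"angular":[0,0,0]},{"fingers":85,"delta_pos":[0,0,-40],"angular":[0,0,0]},{"fingers":85,"delta_pos":[0,0,-40],"angular":[0,0,0]},{"fingers":85,"delta_pos":[-40,0,-20],"angular":[0,0,0]},{"fingers":85,"delta_pos":[-40,0,0],"angular":[0,0,0]}]' 40
python3 - <<'E'
from h import *
p=env.camera_params("wrist");im=env.read_camera("wrist");cv2.imwrite("pics/w3.png",im)
go(.54,.26,.24,77.1)
glass(im,p,(0,0),(640,480))
E
```

```text
clock: 14.3
tcp_pos: [0.3827, -0.281, 0.2263]
orientation: [0.004, 0.781, 0.625, 0.0]
wrist_force: [0.9, -1.0, -0.8]
finger_gap: 0.0855
t 14.35 tcp [ 0.3815 -0.2866  0.2245] yaw deg 77.05 F [-0.6 -6.  -0.1] gap 85.08 | tool mm [568.2  32.  -15.5] ('turn', np.float64(-0.0009))
glass [ 0.5556 -0.4145] diam 0.0586 px (493, 261, 127, 113) tang diam 0.06065604966156809
```

View pics/w3.png

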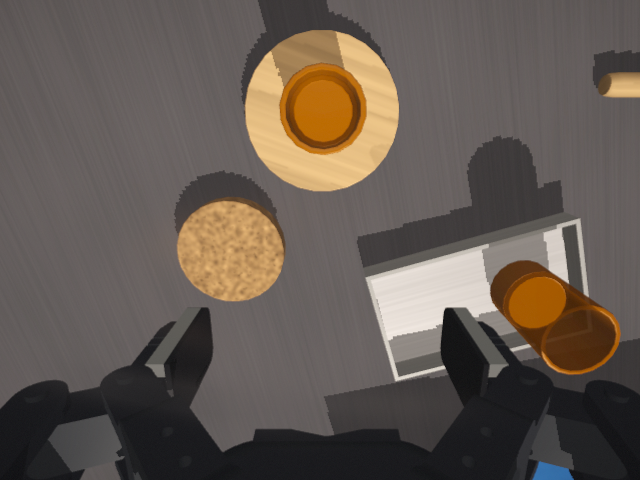

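Glass 1 stands upright and centred on the board (323,109). The tray's rim corners show at (366,278), (580,219) and (397,380), with the reject at its far end. Next: work out the tray's free spot and fly to glass 2.

```bash
python3 - <<'E'
from h import *
p=env.camera_params("wrist")
q=cast([(366,278),(580,219),(397,380)],.025,p)[:,:2];print(q,np.linalg.norm(q[1]-q[0]),np.linalg.norm(q[2]-q[0]))
ex=(q[1]-q[0])/np.linalg.norm(q[1]-q[0]);ey=(q[2]-q[0])/np.linalg.norm(q[2]-q[0])
c=q[0]+.1*ex+.06*ey;print("tray centre",c,"x yaw",np.degrees(np.arctan2(ex[1],ex[0])),"free spot",c-.052*ex,"reject in tray",(np.array([.5556,-.4145])-c)@ex,(np.array([.5556,-.4145])-c)@ey)
E
python3 -m pendant '[{"fingers":85,"delta_pos":[30,2,-3],"angular":[0,0,0]},{"fingers":85,"delta_pos":[50,3,0],"angular":[0,0,0]},{"fingers":85,"delta_pos":[50,3,0],"angular":[0,0,0]},{"fingers":85,"delta_pos":[50,3,0],"angular":[0,0,0]},{"fingers":85,"delta_pos":[50,3,0],"angular":[0,0,0]},{"fingers":85,"delta_pos":[50,3,0],"angular":[0,0,0]},{"fingers":85,"delta_pos":[50,3,0],"angular":[0,0,0]},{"fingers":85,"delta_pos":[50,3,0],"angular":[0,0,0]},{"fingers":85,"delta_pos":[50,3,0],"angular":[0,0,0]},{"fingers":85,"delta_pos":[50,3,0],"angular":[0,0,0]},{"fingers":85,"delta_pos":[50,3,0],"angular":[0,0,0]},{"fingers":85,"delta_pos":[40,0,0],"angular":[0,0,0]}]'
python3 - <<'E'
from h import *
go(.54,.28,.24,77.1)
E
```

```text
[[ 0.40194967 -0.36328485]
 [ 0.60008522 -0.35077913]
 [ 0.410776   -0.48122186]] 0.1985298142706257 0.11826682937348812
tray centre [ 0.50622892 -0.41681836] x yaw 3.611548388463425 free spot [ 0.45433218 -0.42009393] reject in tray 0.04941907372931132 0.0013727016732603939
clock: 15.55
tcp_pos: [0.5388, 0.2715, 0.2246]
orientation: [-0.0, 0.781, 0.624, -0.0]
wrist_force: [0.6, -1.6, -0.1]
finger_gap: 0.085
t 15.55 tcp [0.5388 0.2715 0.2246] yaw deg 77.23 F [ 0.6 -1.6 -0.1] gap 85.0 | tool mm [  8.6  -0.7 -15.4] ('turn', np.float64(0.0023))
```

```bash
python3 -m pendant '[{"fingers":85,"delta_pos":[0,0,-8],"angular":[0,0,0]},{"fingers":85,"delta_pos":[0,0,0],"angular":[0,0,0]}]'
python3 - <<'E'
from h import *
p=env.camera_params("wrist");im=env.read_camera("wrist");cv2.imwrite("pics/w4.png",im)
print(proj([.568,.411,.05],p))
c=glass(im,p,(0,0),(640,330));go(c[0],c[1],.15,77.1)
E
```

```text
clock: 15.75
tcp_pos: [0.5385, 0.2696, 0.2333]
orientation: [0.0, 0.781, 0.624, -0.0]
wrist_force: [0.2, 0.2, -0.6]
finger_gap: 0.0849
[[324.26639882  18.96075683]]
glass [0.5624 0.4008] diam 0.0257 px (282, 0, 73, 64) tang diam 0.038800480127877894
t 15.8 tcp [0.5384 0.2685 0.2332] yaw deg 77.19 F [ 0.1 -0.5  0.9] gap 85.2 | tool mm [134.3  -5.9  83.2] ('turn', np.float64(0.0016))
```

View pics/w4.png

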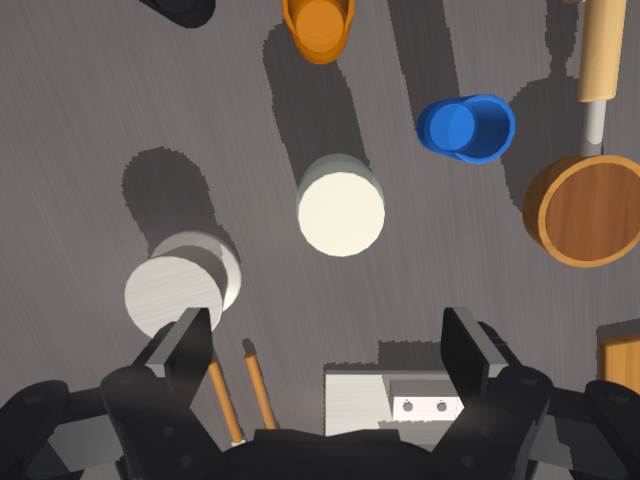

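The amber glass 2 at (318,25) is cut by the picture's edge, so move 50 mm closer and measure again.

```bash
python3 -m pendant '[{"fingers":85,"delta_pos":[30,0,0],"angular":[0,0,0]},{"fingers":85,"delta_pos":[22,0,0],"angular":[0,0,0]},{"fingers":85,"delta_pos":[0,0,0],"angular":[0,0,0]},{"fingers":85,"delta_pos":[0,0,0],"angular":[0,0,0]}]'
python3 - <<'E'
from h import *
p=env.camera_params("wrist");im=env.read_camera("wrist")
c=glass(im,p,(0,0),(640,330));go(c[0],c[1],.15,77.1)
E
```

```text
clock: 16.2
tcp_pos: [0.55, 0.3179, 0.2332]
orientation: [0.0, 0.782, 0.623, -0.0]
wrist_force: [-0.5, 0.5, 0.7]
finger_gap: 0.0852
glass [0.5624 0.4091] diam 0.0393 px (286, 57, 63, 64) tang diam 0.03602922892536748
t 16.25 tcp [0.55   0.3176 0.2333] yaw deg 77.07 F [-0.  -0.2 -0.2] gap 85.21 | tool mm [91.9 -8.3 83.3] ('turn', np.float64(-0.0005))
```

```bash
sed -i 's/(5,190,60),(16,255,255)/(3,150,35),(20,255,255)/' h.py
python3 - <<'E'
from h import *
p=env.camera_params("wrist");im=env.read_camera("wrist");cv2.imwrite("pics/w5.png",im)
c=glass(im,p,(200,0),(420,330));go(c[0],c[1],.15,77.1)
m=amber(im)[20:160,240:400];cv2.imwrite("pics/c5.png",cv2.resize(np.hstack([im[20:160,240:400],cv2.cvtColor(m,cv2.COLOR_GRAY2BGR)]),None,fx=2.4,fy=2.4))
E
```

```text
glass [0.5634 0.4093] diam 0.0466 px (283, 51, 69, 74) tang diam 0.004106378233753935
t 16.3 tcp [0.55   0.3177 0.2334] yaw deg 77.07 F [ 0.  -0.1  0.3] gap 84.87 | tool mm [92.3 -7.4 83.4] ('turn', np.float64(-0.0005))
```

View pics/c5.png

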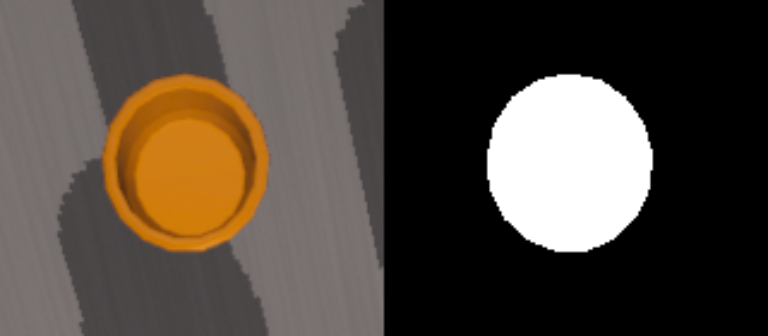

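Glass 2 is seen almost from above and the mask is clean. Its rim centre is at pixel (318,88).

```bash
python3 - <<'E'
from h import *
p=env.camera_params("wrist");im=cv2.imread("pics/w5.png")
c=max((c for c in blobs(amber(im)) if 283<=c[:,0,0].mean()<352 and c[:,0,1].mean()<140),key=cv2.contourArea)
q=cast(c[:,0],.1,p)[:,:2];e=cv2.minEnclosingCircle(q.astype(np.float32));print(e,q.max(0)-q.min(0));go(e[0][0],e[0][1],.15,77.1)
E
```

```text
((0.5637823939323425, 0.40994876623153687), 0.022971853613853455) [0.04525348 0.04547822]
t 16.3 tcp [0.55   0.3177 0.2334] yaw deg 77.07 F [ 0.  -0.1  0.3] gap 84.87 | tool mm [93.  -7.2 83.4] ('turn', np.float64(-0.0005))
```

```bash
python3 -m pendant '[{"fingers":85,"delta_pos":[31,-2.4,21],"angular":[0,0,0]},{"fingers":85,"delta_pos":[31,-2.4,21],"angular":[0,0,0]},{"fingers":85,"delta_pos":[31,-2.4,21],"angular":[0,0,0]},{"fingers":85,"delta_pos":[0,0,20],"angular":[0,0,0]},{"fingers":85,"delta_pos":[0,0,0],"angular":[0,0,0]},{"fingers":85,"delta_pos":[0,0,26],"angular":[0,0,0]},{"fingers":85,"delta_pos":[0,0,26],"angular":[0,0,0]},{"fingers":85,"delta_pos":[0,0,26],"angular":[0,0,0]},{"fingers":85,"delta_pos":[0,0,26],"angular":[0,0,0]},{"fingers":85,"delta_pos":[0,0,0],"angular":[0,0,0]},{"fingers":85,"delta_pos":[0,0,0],"angular":[0,0,0]}]' 40
python3 -c "
from h import *
go(.5638,.41,.046,77.1)"
```

```text
clock: 17.4
tcp_pos: [0.5642, 0.4105, 0.0476]
orientation: [0.0, 0.782, 0.623, -0.0]
wrist_force: [-0.1, 0.1, 0.2]
finger_gap: 0.085
t 17.4 tcp [0.5642 0.4105 0.0476] yaw deg 77.09 F [-0.1  0.1  0.2] gap 85.02 | tool mm [-0.6 -0.2  1.6] ('turn', np.float64(-0.0002))
```

```bash
python3 -m pendant '[{"fingers":36,"delta_pos":[0,0,0],"angular":[0,0,0]},{"fingers":36,"delta_pos":[0,0,0],"angular":[0,0,0]},{"fingers":36,"delta_pos":[0,0,0],"angular":[0,0,0]},{"fingers":36,"delta_pos":[0,0,0],"angular":[0,0,0]},{"fingers":36,"delta_pos":[0,0,0],"angular":[0,0,0]},{"fingers":36,"delta_pos":[0,0,0],"angular":[0,0,0]},{"fingers":36,"delta_pos":[0,0,0],"angular":[0,0,0]},{"fingers":36,"delta_pos":[0,0,0],"angular":[0,0,0]},{"fingers":36,"delta_pos":[0,0,0],"angular":[0,0,0]}]' 40
python3 -c "
from h import *
go(.5132,.0125,.18,77.1)"
```

```text
clock: 18.3
tcp_pos: [0.5647, 0.412, 0.0482]
orientation: [0.0, 0.782, 0.624, 0.001]
wrist_force: [0.2, -1.6, 6.5]
finger_gap: 0.0444
t 18.3 tcp [0.5647 0.412  0.0482] yaw deg 77.17 F [ 0.2 -1.6  6.5] gap 44.4 | tool mm [-401.    38.4 -131.8] ('turn', np.float64(0.0013))
```

Gap 44.4 mm, so it should enter the no-go slot too. Lift clear of the jar and carry it to the landing.

```bash
python3 -m pendant '[{"fingers":36,"delta_pos":[0,0,-10],"angular":[0,0,0]},{"fingers":36,"delta_pos":[0,0,-30],"angular":[0,0,0]},{"fingers":36,"delta_pos":[0,0,-45],"angular":[0,0,0]},{"fingers":36,"delta_pos":[0,0,-40],"angular":[0,0,0]},{"fingers":36,"delta_pos":[-15,2,-10],"angular":[0,0,0]},{"fingers":36,"delta_pos":[-40,4,0],"angular":[0,0,0]},{"fingers":36,"delta_pos":[-48,4,0],"angular":[0,0,0]},{"fingers":36,"delta_pos":[-48,4,0],"angular":[0,0,0]},{"fingers":36,"delta_pos":[-48,4,0],"angular":[0,0,0]},{"fingers":36,"delta_pos":[-48,4,0],"angular":[0,0,0]},{"fingers":36,"delta_pos":[-48,4,0],"angular":[0,0,0]},{"fingers":36,"delta_pos":[-48,4,0],"angular":[0,0,0]}]' 40
python3 -m pendant '[{"fingers":36,"delta_pos":[-35,4,0],"angular":[0,0,0]},{"fingers":36,"delta_pos":[-15,4,0],"angular":[0,0,0]},{"fingers":36,"delta_pos":[-5,0,20],"angular":[0,0,0]},{"fingers":36,"delta_pos":[0,0,30],"angular":[0,0,0]},{"fingers":36,"delta_pos":[0,0,0],"angular":[0,0,0]},{"fingers":36,"delta_pos":[0,0,0],"angular":[0,0,0]}]' 40
python3 -c "
from h import *
go(.5132,.0125,.06,77.1);gs()"
```

```text
clock: 19.5
tcp_pos: [0.5149, 0.0683, 0.1804]
orientation: [-0.0, 0.782, 0.624, -0.001]
wrist_force: [0.8, -0.6, -2.4]
finger_gap: 0.0441
clock: 20.1
tcp_pos: [0.5109, 0.015, 0.1307]
orientation: [-0.001, 0.782, 0.624, -0.001]
wrist_force: [0.6, 0.4, -1.8]
finger_gap: 0.0443
t 20.1 tcp [0.5109 0.015  0.1307] yaw deg 77.15 F [ 0.6  0.4 -1.8] gap 44.27 | tool mm [-1.9  2.8 70.7] ('turn', np.float64(0.0009))
gauge x,y (np.float64(-75.1), np.float64(2.8)) Fx,Fy,Fz gauge 0.5 0.5 -1.8 tcp [0.5109 0.015  0.1307] gap 0.0443 t 20.1 yaw 77.15
```

```bash
python3 -m pendant '[{"fingers":36,"delta_pos":[-0.5,0,20],"angular":[0,0,0]},{"fingers":36,"delta_pos":[-0.5,0,30],"angular":[0,0,0]},{"fingers":36,"delta_pos":[0,0,15],"angular":[0,0,0]},{"fingers":36,"delta_pos":[0,0,5],"angular":[0,0,0]},{"fingers":36,"delta_pos":[0,0,2],"angular":[0,0,0]},{"fingers":36,"delta_pos":[0,0,1.5],"angular":[0,0,0]},{"fingers":36,"delta_pos":[0,0,1],"angular":[0,0,0]},{"fingers":36,"delta_pos":[0,0,0],"angular":[0,0,0]},{"fingers":36,"delta_pos":[0,0,0],"angular":[0,0,0]}]' 40
python3 -c "
from h import *
gs()"
```

```text
clock: 21.0
tcp_pos: [0.5126, 0.014, 0.0574]
orientation: [0.0, 0.782, 0.624, 0.0]
wrist_force: [-0.4, 0.4, -1.7]
finger_gap: 0.0445
gauge x,y (np.float64(-73.2), np.float64(2.2)) Fx,Fy,Fz gauge -0.4 0.3 -1.7 tcp [0.5126 0.014  0.0574] gap 0.0445 t 21.0 yaw 77.17
```

```bash
python3 -m pendant '[{"fingers":36,"delta_pos":[-0.5,0,1],"angular":[0,0,0]},{"fingers":36,"delta_pos":[0,0,0.7],"angular":[0,0,0]},{"fingers":36,"delta_pos":[0,0,0],"angular":[0,0,0]},{"fingers":36,"delta_pos":[0,0,0],"angular":[0,0,0]}]' 40
python3 -c "
from h import *
gs()"
```

```text
clock: 21.4
tcp_pos: [0.5125, 0.0134, 0.0562]
orientation: [0.0, 0.782, 0.624, 0.0]
wrist_force: [-2.5, 0.5, 4.7]
finger_gap: 0.0447
gauge x,y (np.float64(-73.2), np.float64(1.6)) Fx,Fy,Fz gauge -2.6 -0.1 4.7 tcp [0.5125 0.0134 0.0562] gap 0.0447 t 21.4 yaw 77.17
```

On the plate with light contact. Slide it in.

```bash
python3 -m pendant '[{"fingers":36,"delta_pos":[0,4,0],"angular":[0,0,0]},{"fingers":36,"delta_pos":[0,6,0],"angular":[0,0,0]},{"fingers":36,"delta_pos":[0,6,0],"angular":[0,0,0]},{"fingers":36,"delta_pos":[0,6,0],"angular":[0,0,0]},{"fingers":36,"delta_pos":[0,6,0],"angular":[0,0,0]},{"fingers":36,"delta_pos":[0,6,0],"angular":[0,0,0]},{"fingers":36,"delta_pos":[0,6,0],"angular":[0,0,0]},{"fingers":36,"delta_pos":[0,6,0],"angular":[0,0,0]},{"fingers":36,"delta_pos":[0,6,0],"angular":[0,0,0]},{"fingers":36,"delta_pos":[0,6,0],"angular":[0,0,0]},{"fingers":36,"delta_pos":[0,0,0],"angular":[0,0,0]}]' 40
python3 -c "
from h import *
gs()"
```

```text
clock: 22.5
tcp_pos: [0.5692, 0.0006, 0.0561]
orientation: [0.0, 0.782, 0.624, 0.0]
wrist_force: [-1.1, -0.2, 4.5]
finger_gap: 0.0443
gauge x,y (np.float64(-15.1), np.float64(1.8)) Fx,Fy,Fz gauge -1.0 -0.5 4.5 tcp [0.5692 0.0006 0.0561] gap 0.0443 t 22.5 yaw 77.16
```

```bash
python3 -m pendant '[{"fingers":36,"delta_pos":[-0.3,6,0],"angular":[0,0,0]},{"fingers":36,"delta_pos":[0,6,0],"angular":[0,0,0]},{"fingers":36,"delta_pos":[0,6,0],"angular":[0,0,0]},{"fingers":36,"delta_pos":[0,6,0],"angular":[0,0,0]},{"fingers":36,"delta_pos":[0,3,0],"angular":[0,0,0]},{"fingers":36,"delta_pos":[0,3,0],"angular":[0,0,0]},{"fingers":36,"delta_pos":[0,3,0],"angular":[0,0,0]},{"fingers":36,"delta_pos":[0,2,0],"angular":[0,0,0]},{"fingers":36,"delta_pos":[0,0,0],"angular":[0,0,0]}]' 40
python3 -c "
from h import *
gs()"
```

```text
clock: 23.4
tcp_pos: [0.6022, -0.0072, 0.0562]
orientation: [-0.0, 0.782, 0.624, -0.0]
wrist_force: [-3.0, -0.3, 6.8]
finger_gap: 0.0443
gauge x,y (np.float64(18.9), np.float64(1.5)) Fx,Fy,Fz gauge -2.8 -1.0 6.8 tcp [ 0.6022 -0.0072  0.0562] gap 0.0443 t 23.4 yaw 77.17
```

```bash
python3 -m pendant '[{"fingers":36,"delta_pos":[0,3,0],"angular":[0,0,0]},{"fingers":36,"delta_pos":[0,3,0],"angular":[0,0,0]},{"fingers":36,"delta_pos":[0,3,0],"angular":[0,0,0]},{"fingers":36,"delta_pos":[0,3,0],"angular":[0,0,0]},{"fingers":36,"delta_pos":[0,0,0],"angular":[0,0,0]}]' 40
python3 -c "
from h import *
gs()"
```

```text
clock: 23.9
tcp_pos: [0.6142, -0.0099, 0.0561]
orientation: [-0.0, 0.782, 0.624, 0.0]
wrist_force: [-2.9, 1.0, 5.6]
finger_gap: 0.0445
gauge x,y (np.float64(31.2), np.float64(1.5)) Fx,Fy,Fz gauge -3.1 0.4 5.6 tcp [ 0.6142 -0.0099  0.0561] gap 0.0445 t 23.9 yaw 77.17
```

Past the step without resistance. Run it well into the no-go slot.

```bash
python3 -m pendant '[{"fingers":36,"delta_pos":[0,5,0],"angular":[0,0,0]},{"fingers":36,"delta_pos":[0,5,0],"angular":[0,0,0]},{"fingers":36,"delta_pos":[0,5,0],"angular":[0,0,0]},{"fingers":36,"delta_pos":[0,5,0],"angular":[0,0,0]},{"fingers":36,"delta_pos":[0,5,0],"angular":[0,0,0]},{"fingers":36,"delta_pos":[0,5,0],"angular":[0,0,0]},{"fingers":36,"delta_pos":[0,5,0],"angular":[0,0,0]},{"fingers":36,"delta_pos":[0,0,0],"angular":[0,0,0]}]' 40
python3 -c "
from h import *
gs();go(.4543,-.4201,.18,77.1)"
```

```text
clock: 24.7
tcp_pos: [0.6488, -0.0178, 0.0562]
orientation: [0.0, 0.782, 0.624, 0.0]
wrist_force: [-2.1, 0.4, 5.6]
finger_gap: 0.0441
gauge x,y (np.float64(66.7), np.float64(1.6)) Fx,Fy,Fz gauge -2.1 -0.1 5.6 tcp [ 0.6488 -0.0178  0.0562] gap 0.0441 t 24.7 yaw 77.17
t 24.7 tcp [ 0.6488 -0.0178  0.0562] yaw deg 77.17 F [-2.1  0.4  5.6] gap 44.07 | tool mm [-435.4 -100.3 -123.8] ('turn', np.float64(0.0012))
```

It ran freely to gauge x = +67, so glass 2 is a reject. Lift and carry it to the tray's free end.

```bash
python3 -m pendant '[{"fingers":36,"delta_pos":[0,0,-10],"angular":[0,0,0]},{"fingers":36,"delta_pos":[0,0,-30],"angular":[0,0,0]},{"fingers":36,"delta_pos":[0,0,-45],"angular":[0,0,0]},{"fingers":36,"delta_pos":[-10,-2,-35],"angular":[0,0,0]},{"fingers":36,"delta_pos":[-30,-7,-5],"angular":[0,0,0]},{"fingers":36,"delta_pos":[-45,-11,0],"angular":[0,0,0]},{"fingers":36,"delta_pos":[-48,-11,0],"angular":[0,0,0]},{"fingers":36,"delta_pos":[-48,-11,0],"angular":[0,0,0]},{"fingers":36,"delta_pos":[-48,-11,0],"angular":[0,0,0]},{"fingers":36,"delta_pos":[-48,-11,0],"angular":[0,0,0]},{"fingers":36,"delta_pos":[-48,-11,0],"angular":[0,0,0]},{"fingers":36,"delta_pos":[-48,-11,0],"angular":[0,0,0]}]' 40
python3 -m pendant '[{"fingers":36,"delta_pos":[-35,-9,0],"angular":[0,0,0]},{"fingers":36,"delta_pos":[-20,-4,0],"angular":[0,0,0]},{"fingers":36,"delta_pos":[-6,-2,0],"angular":[0,0,0]},{"fingers":36,"delta_pos":[0,0,0],"angular":[0,0,0]},{"fingers":36,"delta_pos":[0,0,0],"angular":[0,0,0]}]' 40
python3 -c "
from h import *
go(.4543,-.4201,.06,77.1)"
```

```text
clock: 25.9
tcp_pos: [0.4806, -0.3641, 0.1807]
orientation: [0.0, 0.782, 0.624, 0.0]
wrist_force: [0.3, -0.9, -2.2]
finger_gap: 0.044
clock: 26.4
tcp_pos: [0.454, -0.4175, 0.1802]
orientation: [-0.0, 0.781, 0.624, 0.0]
wrist_force: [-0.3, 0.3, -1.9]
finger_gap: 0.0442
t 26.4 tcp [ 0.454  -0.4175  0.1802] yaw deg 77.21 F [-0.3  0.3 -1.9] gap 44.17 | tool mm [ -2.4   0.9 120.2] ('turn', np.float64(0.002))
```

```bash
python3 -m pendant '[{"fingers":36,"delta_pos":[0,0,25],"angular":[0,0,0]},{"fingers":36,"delta_pos":[0,0,40],"angular":[0,0,0]},{"fingers":36,"delta_pos":[0,0,38],"angular":[0,0,0]},{"fingers":36,"delta_pos":[0,0,15],"angular":[0,0,0]},{"fingers":36,"delta_pos":[0,0,7],"angular":[0,0,0]},{"fingers":36,"delta_pos":[0,0,2],"angular":[0,0,0]},{"fingers":36,"delta_pos":[0,0,1.5],"angular":[0,0,0]},{"fingers":36,"delta_pos":[0,0,0],"angular":[0,0,0]},{"fingers":36,"delta_pos":[0,0,0],"angular":[0,0,0]}]' 40
python3 -c "
from h import *
go(.4543,-.4201,.048,77.1)"
```

```text
clock: 27.3
tcp_pos: [0.4543, -0.4192, 0.053]
orientation: [0.001, 0.782, 0.624, 0.0]
wrist_force: [-0.5, 0.4, -1.8]
finger_gap: 0.0444
t 27.3 tcp [ 0.4543 -0.4192  0.053 ] yaw deg 77.17 F [-0.5  0.4 -1.8] gap 44.42 | tool mm [-0.9  0.2  5. ] ('turn', np.float64(0.0013))
```

```bash
python3 -m pendant '[{"fingers":36,"delta_pos":[0,0,1.5],"angular":[0,0,0]},{"fingers":36,"delta_pos":[0,0,1.5],"angular":[0,0,0]},{"fingers":36,"delta_pos":[0,0,1],"angular":[0,0,0]},{"fingers":36,"delta_pos":[0,0,0],"angular":[0,0,0]},{"fingers":36,"delta_pos":[0,0,0],"angular":[0,0,0]}]' 40
python3 -c "
from h import *
go(.4543,-.4201,.048,77.1)"
```

```text
clock: 27.8
tcp_pos: [0.4536, -0.4188, 0.0482]
orientation: [0.0, 0.782, 0.624, -0.0]
wrist_force: [-0.6, 1.6, 3.0]
finger_gap: 0.0442
t 27.8 tcp [ 0.4536 -0.4188  0.0482] yaw deg 77.16 F [-0.6  1.6  3. ] gap 44.17 | tool mm [-1.1  0.9  0.2] ('turn', np.float64(0.001))
```

Light contact, about 5 N change. Release with limited opening because the other reject is close, and rise.

```bash
python3 -m pendant '[{"fingers":44,"delta_pos":[0,0,0],"angular":[0,0,0]},{"fingers":52,"delta_pos":[0,0,0],"angular":[0,0,0]},{"fingers":66,"delta_pos":[0,0,0],"angular":[0,0,0]},{"fingers":66,"delta_pos":[0,0,0],"angular":[0,0,0]},{"fingers":66,"delta_pos":[0,0,0],"angular":[0,0,0]},{"fingers":66,"delta_pos":[0,0,-15],"angular":[0,0,0]},{"fingers":66,"delta_pos":[0,0,-35],"angular":[0,0,0]},{"fingers":66,"delta_pos":[0,0,-40],"angular":[0,0,0]},{"fingers":66,"delta_pos":[0,0,-40],"angular":[0,0,0]},{"fingers":66,"delta_pos":[0,0,-40],"angular":[0,0,0]},{"fingers":66,"delta_pos":[-30,-10,-20],"angular":[0,0,0]},{"fingers":66,"delta_pos":[-40,-20,0],"angular":[0,0,0]}]'
python3 -m pendant '[{"fingers":66,"delta_pos":[-20,-20,0],"angular":[0,0,0]},{"fingers":66,"delta_pos":[0,0,0],"angular":[0,0,0]},{"fingers":66,"delta_pos":[0,0,0],"angular":[0,0,0]}]'
python3 - <<'E'
from h import *
gs()
a=env.read_camera("wrist");b=env.read_camera("top")
cv2.imwrite("pics/fin.png",np.hstack([cv2.resize(a,(400,300)),cv2.resize(b,(400,300))]))
E
```

```text
clock: 29.0
tcp_pos: [0.4112, -0.4811, 0.2426]
orientation: [0.004, 0.78, 0.625, -0.0]
wrist_force: [1.1, -1.4, -0.8]
finger_gap: 0.0662
clock: 29.3
tcp_pos: [0.3844, -0.4954, 0.2375]
orientation: [-0.0, 0.782, 0.623, 0.0]
wrist_force: [-0.6, 0.7, 0.7]
finger_gap: 0.0661
gauge x,y (np.float64(-84.5), np.float64(-523.0)) Fx,Fy,Fz gauge -0.7 0.6 0.7 tcp [ 0.3844 -0.4954  0.2375] gap 0.0661 t 29.3 yaw 77.08
```

View pics/fin.png

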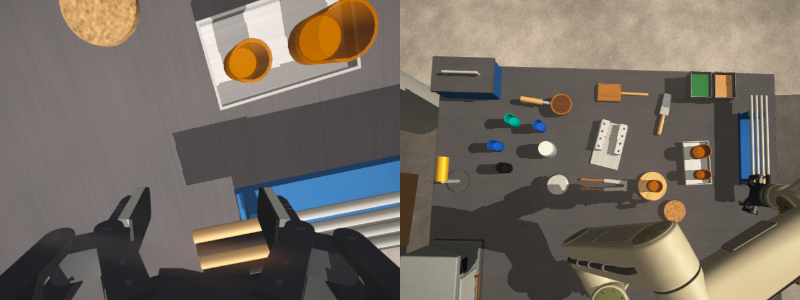

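Both rejects stand upright in the tray, at (247,62) and (325,38) in the left wrist view. Glass 1 stands on the board at (654,185) in the right top view, the other items look unmoved, and the arm is clear.

```bash
python3 -c "
from workcell import env
print(env.hand_in())"
```

```text
the job is handed in; nothing more can be done
None
```

Both loose tumblers were gauged and put where they belong, and the job was handed in at about 29 s of the 67 s allowed.

- **First tumbler:** finger opening 53.9 mm. It entered the go slot and was stopped by the no-go step at gauge x ≈ +19 mm, with about 11 N against it. It now stands upright near the middle of the round wooden board.
- **Second tumbler:** finger opening 44.4 mm. It passed both slots freely, to gauge x ≈ +67 mm, so it went into the free end of the scrap tray beside the reject already there.

The last pictures, wrist and top, show both rejects upright in the tray and the accepted glass upright on the board. By eye, the other items were where they had been, and the gripper was clear of everything.

One small disagreement: the camera put the two diameters at about 53 mm and 46 mm, some 1 mm off the finger readings. This did not affect either verdict. One early camera measurement of the second tumbler was cut off by the picture edge, so I moved closer and took it again.

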